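# Free the seized turn-button and take the print out of its jig

## Task

The orange turn-button that clamps the build tile with the white rook in the grey jig is seized with fused plastic. Rock it to and fro, easing off each time it comes up firm so that you never wrench it (it snaps at about 0.4 N m), until it breaks free; then swing it well open, counter-clockwise seen from above, about a quarter turn. Lift the tile with its rook out, set it down flat in the blue tray without dropping it, let go, and leave the other things where they are.

Things in the scene. Friction and masses are not known exactly. Their poses are not given: they have to be found in the camera images.
- jig: grey painted fixed block 130 x 220 x 35 mm; origin under its centre, x across, y along its length, z up. The button's upright axis stands at its y = +55 mm, the tile's nest at y = -55 mm. Thin lips 5 mm high locate the tile in the nest with 2.5 mm play
- stud (a joint): turn angle (rad) of the steel stud that the button sits on: about 0 at the start, the bar lying over the tile; grows counter-clockwise seen from above. The bar is clear of the tile beyond 0.8; well open is past 1.1; mechanical ends at -0.9 and 1.6. Turning it takes about 0.1 N m between the stops and once free
- pivot (a point): foot of the button on its upright axis, 42 mm above the table. While seized it swings only 0.25 to 0.3 rad each way between firm stops, about a middle anywhere within 0.17 rad of 0. Each swing held a moment at its firm stop, alternately one way and the other, breaks off plastic and widens the play; 4 or 5 swings free it. Pushing on against one stop does nothing
- neck (a joint): elastic twist (rad) of the button on its stud, 5 N m per rad: it shows the torque on the button, positive when pushed counter-clockwise. At a stop the torque climbs at this rate; 0.2 to 0.28 N m (0.04 to 0.056 rad) is a firm push; at 0.45 N m (0.09 rad) either way it snaps. The button's own angle is stud + neck
- wing (a point): middle of the button's upright grip wing, on the turning axis: orange, 14 mm thick (its x), 54 mm long (its y), 30 mm high, 70 to 100 mm above the table, to be pinched across its 14 mm (fingers closing along its x). Turns with the button; its 13 mm neck is below. The bar below it is 16 mm wide with its top 53 mm above the table, and points from the axis to the wing's -y
- bar_tip (a point): point near the free end of the orange clamping bar, 85 mm from the axis (the bar ends at 92 mm); the bar overlaps the tile's edge by about 12 mm and hangs 2 mm above it
- nest (a point): middle of the nest's floor in the jig, 35 mm above the table
- print: loose: dark steel build tile 60 x 60 x 8 mm with a white printed rook fused upright on its middle; origin under the tile's centre, z up. Rook 62 mm high, foot 32 mm wide and 4 mm thick, straight round shaft 22 mm in diameter from 12 to 64 mm above the tile's underside; total height 70 mm, 80 to 160 g
- rook (a point): middle of the rook's shaft, 36 mm above the tile's underside: where to pinch it
- tray: blue open tray 150 x 150 x 22 mm, walls and floor 4 mm, fixed; origin under its centre
- tray_in (a point): centre of the tray's inner floor (142 x 142 mm), 4 mm above the table
- bishop: black chess bishop, 62 mm high: bystander
- pawn: black chess pawn, 50 mm high: bystander
- scraper: spatula lying on the table: bystander
- screwdriver: screwdriver lying on the table: bystander
- glue: small white and red glue jar, 36 mm wide, 95 mm high: bystander
- spool: black filament spool lying flat, 200 mm wide, 65 mm high: bystander
- partsbin: orange open parts bin 160 x 110 x 60 mm: bystander
There are look-alikes about, which are no part of the job. Leave any green, pink or yellow look-alike of the print alone.

How it is judged:
By the outcome, as a careful person would: the job done as asked, in the order asked, and still so for the second after the job is handed in, with the robot touching nothing.
It also fails if it takes over 72 s, if anything falls off the work surface, if the arm or the gripper's body presses on something with over 40 N, if the wrist force passes 120 N, or if a joint passes its speed limit or range.

## Robot

A 6-joint arm with a two-finger parallel gripper is mounted at the origin on the work surface. World frame = base frame: x ahead of the robot, y to its left, z up, the work surface at z = 0. Lengths are in m, angles in degrees, forces in N, time in s.
With the tool pointing down it reaches from about 0.25 to 0.725 m from the base axis. Payload 9.7 kg.
Tool frame: the origin (TCP) lies midway between the tips of the shut fingers; the grasp point (between the pads) lies bot.hold_point_z behind it (bot.hold_point_z is the distance from the TCP to the grasp point, in m); z points along the fingers, y is the line along which they close (so a half turn about z gives the same grasp; the last joint's range is limited). The gripper opens to 85 mm and grips with 20 to 120 N. Pads are 22 mm wide; open, the fingers measure 114 mm over their backs; the gripper's body (76 mm by 85 mm) begins 54 mm behind the grasp point. The pads swing forward as they close: fully open they stand 13 mm farther back than shut.
Start: joints at [-75.917, 4.979, 10.078, 95.1, 0, 90], TCP at [0.134, -0.533, 0.207] pointing down, gripper open.
Joint ranges: [-179.16, 179.16], [-48.56, 103.87], [-65.8, 70.77], [-126.05, 130.52], [-82.76, 87.17], [-180, 180]. Speed limits (degrees/s): [127.2, 127.2, 147.25, 180, 180, 180].

## Interface

Orientations are given as [roll, pitch, yaw] about the fixed x, y, z axes, in that order (R = Rz(yaw) Ry(pitch) Rx(roll)).
In Python, from workcell import bot, camera, camera_model, ticket gives the robot as it stands.
- The arm moves only by the tool send_rows, never from a script. Its argument "targets" is text: rows parted by semicolons, each of 5 numbers parted by spaces: the shift along the tool's x, y, z in mm, then the turn about the tool's z in degrees, then the closure in counts, from 0 (fully open) to 255 (shut). A call has 1 to 20 rows; each row is the pose to reach, as a shift and turn from the pose commanded when the call began, along the tool's axes at that moment; what a row does not reach only later rows make up. A row lasts 1/8 s, in which the tool goes at most 62.5 mm and 10.7 degrees, less where a joint would pass 70% of its speed; a pose out of reach is approached as far as the arm can. A call with a gripper value outside its range is refused whole. The fingers move at their own pace and stop on an object; "newtons" is the grip in N (left out, the last holds). Time passes only in rows, so rows that repeat a pose let the fingers close. It gives the time, the measured TCP pose, the force, the opening and the grip force at its end, in the units of the state.
- bot.get_obs(): the state, without advancing time (a new reading comes with each control period).
- camera(name): name is "scene" or "top"; returns the picture (480x640x3 uint8, blue, green, red); there is no depth.
- camera_model(name): a dict with "K" (3x3 intrinsics, pixels), "pose" (4x4, takes a point from camera to world coordinates). Camera axes: x right, y down, z forward; pixel columns grow to the right and rows downward; lengths in m; the calibration is good to about 2 mm. A picture is of the moment at which its call begins. camera_model takes no time and is no camera call.
- ticket.job_done(): hands the job in; it is judged then, once.
The state is a dict: "time": time; "q": joint angles; "qd": joint speeds; "joint_efforts": joint torques, N m; "ee_pos": TCP position; "tcp_rot": TCP orientation; "wrist_force": force on the tool from outside, world axes, zero at the start; "torque": the same for the moment, N m; "opening": finger opening in m; "grasp_force": force on a finger pad.
Only numpy, scipy, OpenCV 4.12 (cv2) and the standard library are available. Lean on these libraries where they do the work, as an engineer would, in place of code of your own. Each camera call takes 0.05 s, during which the arm holds its last target. There are 200 camera calls.

## Working session

There is one attempt and no reset: what is moved stays moved. The work goes in short steps, Python scripts to look and compute and a tool call to move; the robot and the scene stay as the last step left them, time stands still between calls to the robot, and variables do not carry over. Pictures are saved under pics/ and viewed, at most 11 in all, crops included, and the job is handed in when it is done.

Besides the shell and the picture viewer there is one more tool, called after "Emit:" as name(argument=value, ...), one argument or row to a line, values as JSON. send_rows: Moves the arm, as the interface text tells. Its arguments: {"type":"object","properties":{"targets":{"type":"string"},"newtons":{"type":"number"}},"required":["targets"]}

```bash
mkdir -p pics; ls; python3 - <<'E'
from workcell import bot,camera,camera_model
import cv2,numpy as np
for n in("scene","top"):
    im=camera(n);cv2.imwrite(f"pics/{n}0.png",im)
    m=camera_model(n);print(n,np.round(m["K"],1).tolist(),np.round(m["pose"],3).tolist())
print(bot.get_obs(),bot.hold_point_z)
E
```

```text
pics
scene [[467.8, 0.0, 324.2], [0.0, 467.8, 251.8], [0.0, 0.0, 1.0]] [[0.853, 0.389, -0.349, 0.966], [0.522, -0.654, 0.547, -0.578], [-0.015, -0.649, -0.761, 0.927], [0.0, 0.0, 0.0, 1.0]]
top [[443.0, 0.0, 314.1], [0.0, 443.0, 245.8], [0.0, 0.0, 1.0]] [[-0.018, -0.984, 0.179, 0.375], [-1.0, 0.015, -0.013, 0.023], [0.01, -0.179, -0.984, 1.104], [0.0, 0.0, 0.0, 1.0]]
{'time': 0.1, 'q': array([-7.59166266e+01,  5.00799190e+00,  1.00395928e+01,  9.51001463e+01,
        6.00000996e-04,  9.00001508e+01]), 'qd': array([ 0.03085839, -0.0583661 ,  0.15159009, -0.00717222, -0.08941509,
        0.01874952]), 'joint_efforts': array([ 1.02058173e-03, -5.21561980e+01,  4.65654159e+01,  1.61395100e-02,
       -3.91789138e-05, -2.11470308e-05]), 'ee_pos': array([ 0.1337792 , -0.53323889,  0.20605894]), 'tcp_rot': array([-1.79931455e+02, -5.99820104e-04,  1.40832218e+01]), 'wrist_force': array([-0.41645097, -0.60170009, -0.2669515 ]), 'torque': array([0.00474724, 0.00477916, 0.01139758]), 'grasp_force': 0.0, 'opening': 0.08529861882337263} 0.0187
```

View pics/scene0.png

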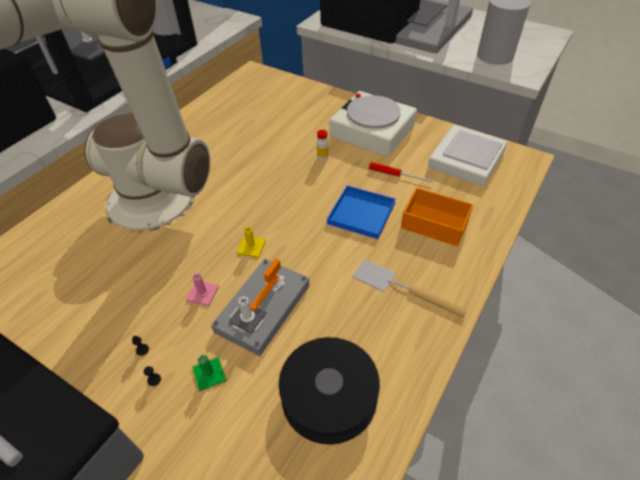

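View pics/top0.png

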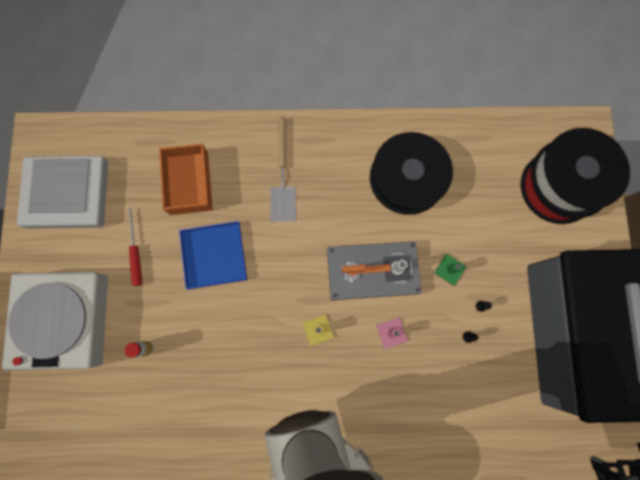

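Candidates for the print: white rook at top (400,266) in the grey jig under the orange bar; look-alikes are yellow (319,330), pink (393,333) and green (451,269). The white one in the jig fits the description. Now I'll crop to confirm it and measure.

```bash
cat > h.py <<'E'
from workcell import bot,camera,camera_model
import cv2,numpy as np
def ray(n,uv,z):
    m=camera_model(n);T=np.array(m["pose"]);d=T[:3,:3]@np.linalg.inv(m["K"])@np.r_[uv,1.]
    o=T[:3,3];return o+d*(z-o[2])/d[2]
def proj(n,p):
    m=camera_model(n);T=np.array(m["pose"]);c=np.array(m["K"])@(T[:3,:3].T@(np.array(p)-T[:3,3]));return c[:2]/c[2]
def biggest(mask,roi):
    k=np.zeros_like(mask);x0,y0,x1,y1=roi;k[y0:y1,x0:x1]=mask[y0:y1,x0:x1]
    return max(cv2.findContours(k,cv2.RETR_EXTERNAL,cv2.CHAIN_APPROX_NONE)[0],key=cv2.contourArea)
E
python3 - <<'E'
from h import *
t=cv2.imread("pics/top0.png");s=cv2.imread("pics/scene0.png")
a=cv2.resize(t[230:310,315:435],None,fx=5,fy=5,interpolation=2)[:, :600]
b=cv2.resize(s[250:360,200:320],None,fx=5,fy=5,interpolation=2)[:,:600]
c=np.hstack([cv2.resize(a,(400,267)),cv2.resize(b,(400,367))[:267]]) if 0 else None
out=np.zeros((600,800,3),np.uint8)
out[:267,:400]=cv2.resize(t[230:310,315:435],(400,267),interpolation=2)
out[:550,400:]=cv2.resize(s[250:360,210:290],(400,550),interpolation=2)
out[267:547,:400]=cv2.resize(t[240:296,335:415],(400,280),interpolation=2)
cv2.imwrite("pics/crop.png",out)
h=cv2.cvtColor(t,cv2.COLOR_BGR2HSV)
blue=cv2.inRange(h,(100,120,60),(130,255,255))
cn=biggest(blue,(170,210,260,300));r=cv2.minAreaRect(cn);bx=cv2.boxPoints(r)
P=np.array([ray("top",p,.022) for p in bx]);print("tray",P.mean(0),np.linalg.norm(np.diff(P,axis=0),axis=1),P.round(3).tolist())
g=cv2.inRange(h,(0,0,40),(180,75,150))
g=cv2.morphologyEx(g,cv2.MORPH_CLOSE,np.ones((9,9)))
cn=biggest(g,(318,235,428,305));r=cv2.minAreaRect(cn);bx=cv2.boxPoints(r);print(bx.round(1).tolist())
P=np.array([ray("top",p,.035) for p in bx]);print("jig",P.mean(0),np.linalg.norm(np.diff(P,axis=0),axis=1),P.round(3).tolist())
o=cv2.inRange(h,(3,150,120),(20,255,255))
cn=biggest(o,(318,235,428,305));r=cv2.minAreaRect(cn);bx=cv2.boxPoints(r);print("orange",bx.round(1).tolist())
E
```

```text
tray [0.55339803 0.2603329  0.022     ] [0.15080542 0.14620389 0.14736799] [[0.615, 0.348, 0.022], [0.636, 0.198, 0.022], [0.492, 0.175, 0.022], [0.471, 0.321, 0.022]]
[[326.20001220703125, 246.39999389648438], [417.6000061035156, 240.10000610351562], [421.29998779296875, 293.79998779296875], [329.8999938964844, 300.1000061035156]]
jig [ 0.50751606 -0.13559189  0.035     ] [0.22606794 0.13198783 0.22117485] [[0.567, -0.021, 0.035], [0.579, -0.247, 0.035], [0.447, -0.248, 0.035], [0.436, -0.027, 0.035]]
orange [[342.5, 266.8999938964844], [388.6000061035156, 261.79998779296875], [389.5, 269.79998779296875], [343.3999938964844, 275.0]]
```

View pics/crop.png

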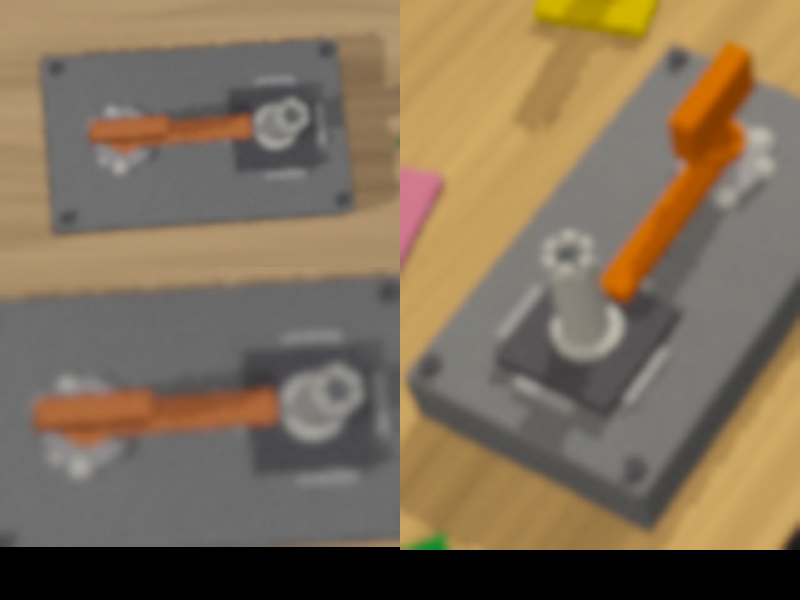

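The crop confirms it: the white rook is on the dark tile in the grey jig, at about top (400,266). The orange bar reaches its edge near (390,266), and the wing spans top (342..366, 267..275). Next I'll measure the wing and bar directions.

```bash
python3 - <<'E'
from h import *
t=cv2.imread("pics/top0.png");s=cv2.imread("pics/scene0.png")
th=np.radians(2.95);y=np.array([-np.sin(th),np.cos(th),0]);c=np.array([.507,-.1345,0])
piv=c+.055*y;nest=c-.055*y
print("piv",piv,"nest",nest)
for n in("top","scene"):
    for nm,p in(("wingtop",piv+[0,0,.1]),("w-27",piv-.027*y+[0,0,.1]),("w+27",piv+.027*y+[0,0,.1]),("barend",piv-.092*y+[0,0,.053]),("rooktop",nest+[0,0,.105]),("tile",nest+[0,0,.043])):print(n,nm,proj(n,p).round(1))
h=cv2.cvtColor(t,cv2.COLOR_BGR2HSV)
o=cv2.inRange(h,(3,150,100),(20,255,255))
for u in range(340,394,2):
    v=np.where(o[240:290,u])[0]; 
    if len(v): print(u,v[0]+240,v[-1]+240,h[v[0]+240:v[-1]+241,u,2].tolist())
hs=cv2.cvtColor(s,cv2.COLOR_BGR2HSV);o=cv2.inRange(hs,(3,150,100),(20,255,255))
for v in range(258,312,3):
    u=np.where(o[v,240:300])[0]
    if len(u): print("s",v,u[0]+240,u[-1]+240,hs[v,u[0]+240:u[-1]+241,2].tolist())
w=cv2.inRange(h,(0,0,165),(180,60,255));cn=biggest(w,(388,250,412,280));print(cv2.boundingRect(cn),cv2.minEnclosingCircle(cn))
E
```

```text
piv [ 0.50416945 -0.07957288  0.        ] nest [ 0.50983055 -0.18942712  0.        ]
top wingtop [353.5 268.1]
top w-27 [365.3 267.3]
top w+27 [341.7 268.9]
top barend [389.9 268. ]
top rooktop [401.8 264.5]
top tile [396.5 268.1]
scene wingtop [271.3 265.6]
scene w-27 [264.7 273.9]
scene w+27 [277.6 257.5]
scene barend [251.1 307.1]
scene rooktop [243.1 299.7]
scene tile [247.2 315.6]
344 267 271 [167, 174, 175, 170, 156]
346 267 271 [170, 175, 176, 170, 153]
348 267 272 [173, 175, 176, 168, 151, 143]
350 267 273 [173, 176, 174, 166, 148, 145, 160]
352 267 274 [174, 177, 174, 165, 146, 143, 160, 168]
354 267 273 [174, 176, 174, 165, 149, 149, 163]
356 266 272 [170, 175, 176, 173, 162, 149, 150]
358 266 272 [170, 175, 176, 170, 155, 142, 145]
360 265 272 [154, 171, 175, 175, 169, 152, 143, 146]
362 265 272 [157, 171, 176, 175, 166, 149, 143, 145]
364 266 271 [162, 166, 167, 163, 154, 152]
366 267 271 [142, 146, 152, 161, 166]
368 267 271 [144, 149, 155, 164, 165]
370 267 271 [145, 149, 154, 161, 161]
372 266 271 [131, 145, 149, 156, 165, 163]
374 266 271 [133, 145, 152, 161, 168, 163
[... 1034 characters left out ...]
70, 158, 142]
s 288 263 270 [186, 198, 190, 180, 175, 173, 168, 154]
s 291 261 268 [187, 190, 187, 179, 176, 173, 165, 148]
s 294 259 266 [196, 198, 183, 176, 174, 172, 163, 144]
s 297 257 264 [202, 207, 200, 184, 176, 170, 160, 142]
s 300 254 262 [189, 206, 208, 199, 183, 175, 169, 155, 132]
s 303 252 260 [197, 208, 211, 205, 193, 177, 167, 151, 127]
s 306 250 257 [175, 200, 209, 210, 211, 204, 184, 154]
s 309 252 256 [135, 151, 158, 146, 115]Traceback (most recent call last):
  File "<stdin>", line 17, in <module>
  File "h.py", line 10, in biggest
    return max(cv2.findContours(k,cv2.RETR_EXTERNAL,cv2.CHAIN_APPROX_NONE)[0],key=cv2.contourArea)
ValueError: max() iterable argument is empty
```

```bash
cat >> h.py <<'E'
from scipy.spatial.transform import Rotation as R
def shift(p,yaw):
    o=bot.get_obs();r=R.from_euler("xyz",o["tcp_rot"],degrees=True)
    d=r.inv().apply(np.array(p)-o["ee_pos"])*1000
    return d.round(1),"turn",round((o["tcp_rot"][2]-yaw+180)%360-180,1)
E
python3 -c "
from h import *
print(shift([.503,-.080,.16],94),shift([.503,-.080,.07],94))"
```

```text
(array([ 468.4, -349.7,   46.5]), 'turn', np.float64(-79.9)) (array([ 468.4, -349.6,  136.5]), 'turn', np.float64(-79.9))
```

Emit:
send_rows(
  targets="60 -45 6 -10 0;118 -88 12 -20 0;176 -132 18 -30 0;234 -175 24 -40 0;292 -219 30 -50 0;350 -262 36 -60 0;408 -306 42 -70 0;468 -350 46 -80 0;468 -350 46 -80 0;468 -350 46 -80 0;468 -350 46 -80 0;468 -350 46 -80 0",
  newtons=40,
)

```text
time: 1.6
ee_pos: [0.5021, -0.0805, 0.1605]
tcp_rot: [-180.0, 0.0, 94.1]
wrist_force: [-0.4, -0.3, 0.9]
opening: 0.0853
grasp_force: 0.0
```

```bash
python3 -c "
from h import *
o=bot.get_obs();print(o['q'].round(2),o['torque'],o['ee_pos'],o['tcp_rot'],shift([.503,-.080,.07],94))
i=camera('scene');cv2.imwrite('pics/s1.png',cv2.resize(i[180:360,170:410],(800,600),interpolation=2))"
```

```text
[-9.100e+00 -1.380e+00 -1.560e+00  8.985e+01 -1.000e-02  7.682e+01] [-0.04736164 -0.02233757 -0.09055758] [ 0.50213886 -0.08052942  0.16054319] [-1.79963189e+02  4.80304072e-03  9.40772323e+01] (array([ 0.5,  1. , 90.5]), 'turn', np.float64(0.1))
```

View pics/s1.png

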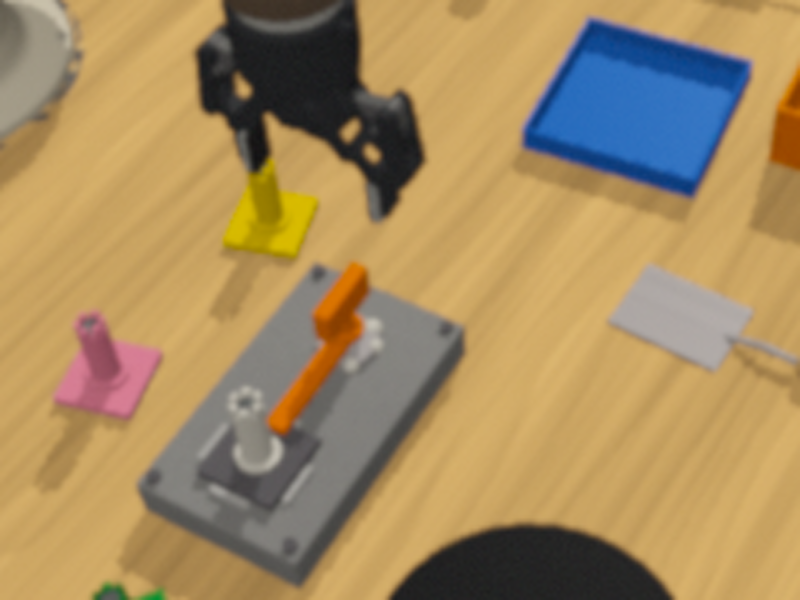

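The picture shows the open gripper centred above the orange wing (crop 340,300), and the path down is clear. Descending and pinching.

Emit:
send_rows(
  targets="0.5 1 30 0 0;0.5 1 60 0 0;0.5 1 80 0 0;0.5 1 90 0 0;0.5 1 90 0 0;0.5 1 90 0 0",
)

```text
time: 2.4
ee_pos: [0.504, -0.0799, 0.0717]
tcp_rot: [179.9, 0.0, 94.1]
wrist_force: [-0.1, 0.1, 0.2]
opening: 0.0851
grasp_force: 0.0
```

```bash
cat > r.py <<'E'
from h import *
o=bot.get_obs();print(o['time'],o['torque'].round(3),o['wrist_force'].round(1),o['ee_pos'].round(4),o['tcp_rot'].round(2),o['q'][5].round(2),o['joint_efforts'].round(2)[[3,4,5]],o['opening'],o['grasp_force'])
E
python3 r.py
```

```text
2.4 [-0.039  0.014  0.018] [-0.1  0.1  0.2] [ 0.504  -0.0799  0.0717] [1.7992e+02 2.0000e-02 9.4060e+01] 76.93 [-0. -0. -0.] 0.0851273555339094 0.0
```

Emit:
send_rows(
  targets="0 0 0 0 255;0 0 0 0 255;0 0 0 0 255;0 0 0 0 255;0 0 0 0 255;0 0 0 0 255;0 0 0 0 255;0 0 0 0 255",
  newtons=30,
)

```text
time: 3.4
ee_pos: [0.5039, -0.0795, 0.0709]
tcp_rot: [180.0, 0.0, 94.1]
wrist_force: [2.8, 0.0, 1.4]
opening: 0.0122
grasp_force: 29.5
```

```bash
python3 r.py
```

```text
3.4 [ 0.145 -0.636 -0.006] [2.8 0.  1.4] [ 0.5039 -0.0795  0.0709] [179.96   0.    94.09] 76.94 [ 1.25 -0.31 -0.02] 0.012159318173523805 29.533429741859436
```

Emit:
send_rows(
  targets="0 0.4 0 -2 255;0 0.4 0 -4 255;0 0.4 0 -4 255;0 0.4 0 -4 255",
)

```text
time: 3.9
ee_pos: [0.504, -0.0795, 0.0708]
tcp_rot: [180.0, 0.0, 98.1]
wrist_force: [0.4, 0.4, 4.3]
opening: 0.0125
grasp_force: 29.9
```

```bash
python3 r.py
```

```text
3.9 [ 0.091 -0.291 -0.147] [0.4 0.4 4.3] [ 0.504  -0.0795  0.0708] [179.99   0.    98.07] 72.97 [ 0.62 -0.2  -0.15] 0.012484581778497603 29.888542592525482
```

Emit:
send_rows(
  targets="0 0 0 -1 255;0 0 0 -1.5 255;0 0 0 -1.5 255",
)

```text
time: 4.28
ee_pos: [0.504, -0.0795, 0.0708]
tcp_rot: [180.0, 0.0, 99.6]
wrist_force: [1.3, -0.5, 5.0]
opening: 0.0124
grasp_force: 30.0
```

```bash
python3 r.py
```

```text
4.275 [ 0.107 -0.297 -0.109] [ 1.3 -0.5  5. ] [ 0.504  -0.0795  0.0708] [1.7999e+02 1.0000e-02 9.9610e+01] 71.43 [ 0.54 -0.17 -0.2 ] 0.012378474463804528 30.00815659761429
```

```bash
cat > r.py <<'E'
from h import *
L=[]
for i in range(4):
    o=bot.get_obs();L.append(np.r_[o['torque'][2],o['joint_efforts'][5]])
    if i<3: camera("top")
L=np.array(L);print(o['time'],"Tz",L[:,0].round(3),L.mean(0).round(3),"eff",L[:,1].round(3),o['wrist_force'].round(1),o['tcp_rot'].round(2)[2],o['opening'].round(4))
E
python3 r.py
```

```text
Traceback (most recent call last):
  File "r.py", line 6, in <module>
    L=np.array(L);print(o['time'],"Tz",L[:,0].round(3),L.mean(0).round(3),"eff",L[:,1].round(3),o['wrist_force'].round(1),o['tcp_rot'].round(2)[2],o['opening'].round(4))
                                                                                                                                                   ^^^^^^^^^^^^^^^^^^
AttributeError: 'float' object has no attribute 'round'
```

```bash
sed -i "s/o\['opening'\].round(4)/round(o['opening'],4)/" r.py; python3 r.py
```

```text
4.575 Tz [-0.15  -0.166 -0.126 -0.176] [-0.155 -0.136] eff [-0.137 -0.136 -0.136 -0.136] [ 1.9 -0.   5.1] 99.6 0.0122
```

Emit:
send_rows(
  targets="0 0 0 -1 255;0 0 0 -1.5 255;0 0 0 -1.5 255",
)

```text
time: 4.95
ee_pos: [0.504, -0.0795, 0.0708]
tcp_rot: [180.0, 0.0, 101.1]
wrist_force: [2.2, 1.2, 5.4]
opening: 0.0125
grasp_force: 30.0
```

```bash
python3 r.py
```

```text
5.1 Tz [-0.138 -0.146 -0.158 -0.172] [-0.154 -0.153] eff [-0.192 -0.15  -0.137 -0.134] [ 1.3 -1.   5.3] 101.1 0.0124
```

Emit:
send_rows(
  targets="0 0 0 -1 255;0 0 0 -1.6 255;0 0 0 -1.6 255;0 0 0 -1.6 255",
)

```text
time: 5.6
ee_pos: [0.504, -0.0795, 0.0708]
tcp_rot: [180.0, 0.0, 102.7]
wrist_force: [1.4, -0.1, 5.8]
opening: 0.0123
grasp_force: 30.0
```

```bash
cat > r.py <<'E'
from h import *
camera("top");a=bot.get_obs();camera("top");o=bot.get_obs()
print(o['time'],"Tz",a['torque'][2].round(3),o['torque'][2].round(3),"eff",a['joint_efforts'][5].round(3),o['joint_efforts'][5].round(3),o['wrist_force'].round(1),o['tcp_rot'].round(2)[2],round(o['opening'],4))
E
python3 r.py
```

```text
5.7 Tz -0.146 -0.177 eff -0.13 -0.13 [1.2 0.4 4.4] 102.7 0.0122
```

Emit:
send_rows(
  targets="0 0 0 -1 255;0 0 0 -1.6 255;0 0 0 -1.6 255;0 0 0 -1.6 255",
)

```text
time: 6.2
ee_pos: [0.504, -0.0795, 0.0708]
tcp_rot: [180.0, 0.0, 104.3]
wrist_force: [1.0, 0.9, 4.6]
opening: 0.0124
grasp_force: 30.0
```

```bash
python3 r.py
```

```text
6.3 Tz -0.096 -0.066 eff -0.076 -0.076 [ 0.9 -0.1  4.3] 104.3 0.0122
```

Emit:
send_rows(
  targets="0 0 0 -1 255;0 0 0 -1.6 255;0 0 0 -1.6 255;0 0 0 -1.6 255",
)

```text
time: 6.8
ee_pos: [0.504, -0.0795, 0.0708]
tcp_rot: [180.0, 0.0, 105.9]
wrist_force: [1.0, 0.7, 5.8]
opening: 0.0123
grasp_force: 30.0
```

```bash
python3 r.py
```

```text
6.9 Tz -0.014 0.039 eff 0.007 0.007 [1.4 0.1 4.7] 105.91 0.0125
```

Emit:
send_rows(
  targets="0 0 0 -1 255;0 0 0 -1.6 255;0 0 0 -1.6 255;0 0 0 -1.6 255",
)

```text
time: 7.4
ee_pos: [0.5039, -0.0795, 0.0708]
tcp_rot: [180.0, 0.0, 107.5]
wrist_force: [0.8, 0.9, 6.0]
opening: 0.0127
grasp_force: 30.0
```

```bash
python3 r.py;python3 -c "
from h import *
i=camera('scene');j=camera('top');cv2.imwrite('pics/s2.png',np.hstack([cv2.resize(i[240:360,200:320],(400,400),interpolation=2),cv2.resize(j[215:315,325:425],(400,400),interpolation=2)]))"
```

```text
7.5 Tz -0.099 -0.071 eff -0.079 -0.079 [ 1.4 -0.4  5.9] 107.5 0.0122
```

View pics/s2.png

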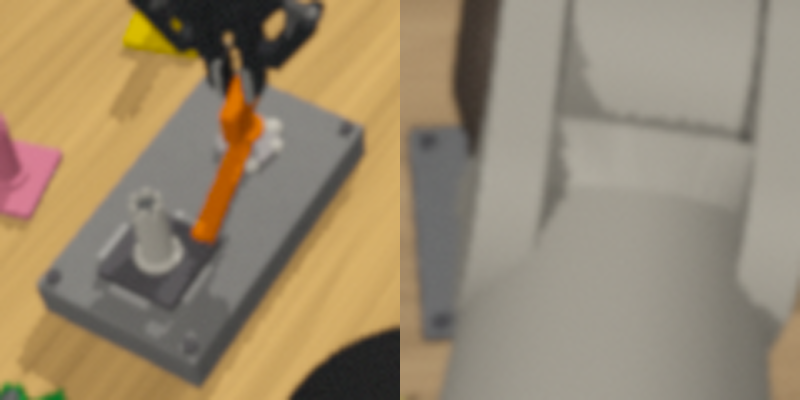

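The bar has swung CCW with the gripper, its tip now at crop (205,235), clear of the rook. The pinch holds. Continuing in small steps.

Emit:
send_rows(
  targets="0 0 0 -1 255;0 0 0 -1.5 255;0 0 0 -1.5 255;0 0 0 -1.5 255",
)

```text
time: 8.1
ee_pos: [0.504, -0.0796, 0.0708]
tcp_rot: [180.0, 0.0, 109.0]
wrist_force: [0.1, -0.2, 5.4]
opening: 0.0128
grasp_force: 30.0
```

```bash
python3 r.py
```

```text
8.2 Tz -0.131 -0.139 eff -0.112 -0.112 [0.7 0.4 5.3] 109.0 0.0121
```

Emit:
send_rows(
  targets="0 0 0 -1 255;0 0 0 -1.5 255;0 0 0 -1.5 255;0 0 0 -1.5 255",
)

```text
time: 8.7
ee_pos: [0.5039, -0.0795, 0.0708]
tcp_rot: [180.0, 0.0, 110.5]
wrist_force: [1.5, 0.4, 5.5]
opening: 0.0123
grasp_force: 30.0
```

```bash
python3 r.py
```

```text
8.8 Tz -0.148 -0.089 eff -0.11 -0.11 [1.5 0.1 4.8] 110.5 0.0122
```

Emit:
send_rows(
  targets="0 0 0 -1 255;0 0 0 -1.6 255;0 0 0 -1.6 255;0 0 0 -1.6 255",
)

```text
time: 9.3
ee_pos: [0.5039, -0.0796, 0.0708]
tcp_rot: [-180.0, 0.0, 112.1]
wrist_force: [0.5, 0.1, 5.3]
opening: 0.0121
grasp_force: 30.0
```

```bash
python3 r.py
```

```text
9.4 Tz -0.1 -0.056 eff -0.111 -0.11 [ 0.9 -0.3  5.9] 112.1 0.0122
```

Emit:
send_rows(
  targets="0 0 0 -1 255;0 0 0 -1.8 255;0 0 0 -1.8 255;0 0 0 -1.8 255",
)

```text
time: 9.9
ee_pos: [0.5039, -0.0796, 0.0708]
tcp_rot: [180.0, 0.0, 113.9]
wrist_force: [0.7, 0.6, 5.2]
opening: 0.0123
grasp_force: 30.1
```

```bash
python3 r.py
```

```text
10.0 Tz -0.166 -0.195 eff -0.187 -0.186 [0.5 0.1 5.2] 113.89 0.0123
```

Emit:
send_rows(
  targets="0 0 0 -0.7 255;0 0 0 -0.7 255;0 0 0 -0.7 255",
)

```text
time: 10.38
ee_pos: [0.5039, -0.0796, 0.0708]
tcp_rot: [-180.0, 0.0, 114.6]
wrist_force: [0.7, 0.2, 5.0]
opening: 0.0123
grasp_force: 30.1
```

```bash
python3 r.py
```

```text
10.475 Tz -0.192 -0.217 eff -0.219 -0.219 [ 0.6 -0.4  5.5] 114.59 0.0125
```

Emit:
send_rows(
  targets="0 0 0 -0.4 255;0 0 0 -0.4 255;0 0 0 -0.4 255;0 0 0 5 255;0 0 0 10 255;0 0 0 15 255;0 0 0 20 255;0 0 0 25 255;0 0 0 30 255;0 0 0 34 255;0 0 0 34 255;0 0 0 34 255",
)

```text
time: 11.98
ee_pos: [0.5041, -0.0795, 0.0708]
tcp_rot: [180.0, -0.0, 80.7]
wrist_force: [1.2, 1.2, 5.2]
opening: 0.0126
grasp_force: 29.9
```

```bash
python3 r.py
```

```text
12.075 Tz -0.004 -0.007 eff 0.047 0.043 [ 1.8 -0.1  4.9] 80.71 0.012
```

Emit:
send_rows(
  targets="0 0 0 1 255;0 0 0 2.5 255;0 0 0 2.5 255;0 0 0 2.5 255",
)

```text
time: 12.58
ee_pos: [0.5041, -0.0795, 0.0708]
tcp_rot: [180.0, -0.0, 78.2]
wrist_force: [1.7, -0.2, 4.9]
opening: 0.0126
grasp_force: 30.0
```

```bash
python3 r.py
```

```text
12.675 Tz 0.117 0.088 eff 0.101 0.1 [1.7 0.2 5.2] 78.22 0.0125
```

Emit:
send_rows(
  targets="0 0 0 1 255;0 0 0 2 255;0 0 0 2 255;0 0 0 2 255",
)

```text
time: 13.18
ee_pos: [0.5041, -0.0795, 0.0708]
tcp_rot: [180.0, -0.0, 76.2]
wrist_force: [1.9, 1.0, 5.2]
opening: 0.0124
grasp_force: 30.0
```

```bash
python3 r.py
```

```text
13.275 Tz 0.111 0.128 eff 0.112 0.112 [1.6 0.4 4.9] 76.22 0.0128
```

Emit:
send_rows(
  targets="0 0 0 1 255;0 0 0 2 255;0 0 0 2 255;0 0 0 2 255",
)

```text
time: 13.78
ee_pos: [0.5041, -0.0795, 0.0708]
tcp_rot: [180.0, -0.0, 74.2]
wrist_force: [2.6, -0.4, 5.1]
opening: 0.0129
grasp_force: 30.0
```

```bash
python3 r.py
```

```text
13.875 Tz 0.23 0.245 eff 0.195 0.194 [2.4 1.9 5.2] 74.23 0.0125
```

Emit:
send_rows(
  targets="0 0 0 0.8 255;0 0 0 0.8 255;0 0 0 0.8 255;0 0 0 0.8 255;0 0 0 -5 255;0 0 0 -10 255;0 0 0 -15 255;0 0 0 -20 255;0 0 0 -25 255;0 0 0 -30 255;0 0 0 -35 255;0 0 0 -38 255;0 0 0 -40 255;0 0 0 -40 255;0 0 0 -40 255",
)

```text
time: 15.75
ee_pos: [0.5039, -0.0796, 0.0708]
tcp_rot: [-180.0, 0.0, 114.2]
wrist_force: [0.5, -1.3, 6.4]
opening: 0.012
grasp_force: 30.0
```

```bash
python3 r.py
```

```text
15.85 Tz -0.08 -0.148 eff -0.099 -0.098 [ 1.4 -0.2  6.1] 114.19 0.0123
```

Play has widened on this side, so the break is progressing. Probing on.

Emit:
send_rows(
  targets="0 0 0 -1 255;0 0 0 -2 255;0 0 0 -2 255;0 0 0 -2 255",
)

```text
time: 16.35
ee_pos: [0.5039, -0.0796, 0.0708]
tcp_rot: [-180.0, 0.0, 116.2]
wrist_force: [0.7, 1.0, 5.3]
opening: 0.0124
grasp_force: 30.1
```

```bash
python3 r.py
```

```text
16.45 Tz -0.168 -0.199 eff -0.18 -0.18 [1.  0.3 6.2] 116.19 0.0121
```

Emit:
send_rows(
  targets="0 0 0 -1 255;0 0 0 -1 255;0 0 0 -1 255;0 0 0 -1 255;0 0 0 5 255;0 0 0 10 255;0 0 0 15 255;0 0 0 20 255;0 0 0 25 255;0 0 0 30 255;0 0 0 35 255;0 0 0 40 255;0 0 0 42 255;0 0 0 42 255;0 0 0 42 255",
)

```text
time: 18.32
ee_pos: [0.5041, -0.0795, 0.0708]
tcp_rot: [180.0, -0.0, 74.2]
wrist_force: [2.0, -0.4, 5.8]
opening: 0.0121
grasp_force: 29.9
```

```bash
python3 r.py
```

```text
18.425 Tz 0.086 0.056 eff 0.065 0.064 [2.5 0.  5.4] 74.22 0.0123
```

Emit:
send_rows(
  targets="0 0 0 1 255;0 0 0 2.5 255;0 0 0 2.5 255;0 0 0 2.5 255",
)

```text
time: 18.92
ee_pos: [0.5041, -0.0795, 0.0708]
tcp_rot: [180.0, -0.0, 71.7]
wrist_force: [1.8, 0.7, 4.9]
opening: 0.0124
grasp_force: 29.9
```

```bash
python3 r.py
```

```text
19.025 Tz 0.061 0.068 eff 0.069 0.068 [2.3 0.9 5.4] 71.68 0.0124
```

Emit:
send_rows(
  targets="0 0 0 1 255;0 0 0 2.5 255;0 0 0 2.5 255;0 0 0 2.5 255",
)

```text
time: 19.52
ee_pos: [0.5042, -0.0795, 0.0708]
tcp_rot: [180.0, -0.0, 69.2]
wrist_force: [2.5, -0.2, 3.2]
opening: 0.0127
grasp_force: 29.9
```

```bash
python3 r.py
```

```text
19.625 Tz 0.042 0.067 eff 0.067 0.066 [1.6 0.  5.2] 69.18 0.0124
```

Emit:
send_rows(
  targets="0 0 0 1.5 255;0 0 0 3 255;0 0 0 3 255;0 0 0 3 255",
)

```text
time: 20.12
ee_pos: [0.5042, -0.0795, 0.0708]
tcp_rot: [180.0, -0.0, 66.2]
wrist_force: [1.5, 0.9, 5.5]
opening: 0.0121
grasp_force: 29.9
```

```bash
python3 r.py
```

```text
20.225 Tz 0.065 0.094 eff 0.068 0.067 [ 3.9 -0.1  4.7] 66.15 0.0125
```

Emit:
send_rows(
  targets="0 0 0 1.5 255;0 0 0 3 255;0 0 0 3 255;0 0 0 3 255",
)

```text
time: 20.72
ee_pos: [0.5042, -0.0795, 0.0708]
tcp_rot: [180.0, -0.0, 63.1]
wrist_force: [3.2, -0.4, 5.3]
opening: 0.0125
grasp_force: 29.9
```

```bash
python3 r.py;python3 -c "
from h import *
i=camera('scene');cv2.imwrite('pics/s3.png',cv2.resize(i[240:360,200:320],(500,500),interpolation=2))"
```

```text
20.825 Tz 0.097 0.031 eff 0.068 0.067 [2.8 0.5 5.1] 63.14 0.0127
```

View pics/s3.png

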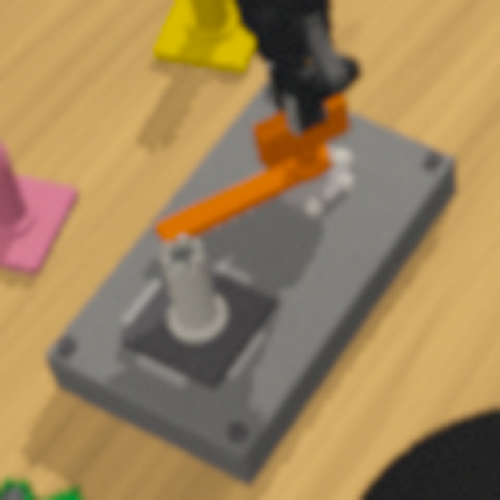

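The bar now points about 30° CW, with its end at crop (165,228). That is well past the old stop and the torque is still low, so the button appears to be free. Swinging CCW, with a check near the old stop.

Emit:
send_rows(
  targets="0 0 0 -6 255;0 0 0 -12 255;0 0 0 -18 255;0 0 0 -24 255;0 0 0 -30 255;0 0 0 -36 255;0 0 0 -42 255;0 0 0 -48 255;0 0 0 -53 255;0 0 0 -53 255;0 0 0 -55 255;0 0 0 -55 255;0 0 0 -55 255",
)

```text
time: 22.5
ee_pos: [0.5039, -0.0796, 0.0708]
tcp_rot: [-180.0, 0.0, 118.1]
wrist_force: [1.2, 0.1, 5.7]
opening: 0.012
grasp_force: 30.1
```

```bash
python3 r.py
```

```text
22.6 Tz -0.061 0.01 eff -0.063 -0.062 [1.9 0.6 5.6] 118.12 0.0126
```

Emit:
send_rows(
  targets="0 0 0 -1.5 255;0 0 0 -3 255;0 0 0 -3 255;0 0 0 -3 255",
)

```text
time: 23.1
ee_pos: [0.5039, -0.0796, 0.0708]
tcp_rot: [-180.0, -0.0, 121.1]
wrist_force: [1.0, 0.6, 4.9]
opening: 0.0123
grasp_force: 30.1
```

```bash
python3 r.py
```

```text
23.2 Tz -0.088 -0.076 eff -0.066 -0.065 [ 0.6 -0.4  5.2] 121.12 0.0125
```

Emit:
send_rows(
  targets="0 0 0 -1.5 255;0 0 0 -3 255;0 0 0 -4 255;0 0 0 -4 255;0 0 0 -4 255",
)

```text
time: 23.82
ee_pos: [0.5038, -0.0796, 0.0708]
tcp_rot: [-180.0, 0.0, 125.1]
wrist_force: [1.4, 0.7, 5.6]
opening: 0.0127
grasp_force: 30.1
```

```bash
python3 r.py
```

```text
23.925 Tz -0.058 -0.052 eff -0.07 -0.069 [0.4 1.2 5.5] 125.12 0.0126
```

Free. Swinging open to about 170° yaw, which puts the stud at about 1.33 rad.

Emit:
send_rows(
  targets="0 0 0 -5 255;0 0 0 -10 255;0 0 0 -15 255;0 0 0 -20 255;0 0 0 -25 255;0 0 0 -30 255;0 0 0 -35 255;0 0 0 -40 255;0 0 0 -45 255;0 0 0 -45 255;0 0 0 -45 255",
)

```text
time: 25.3
ee_pos: [0.5037, -0.0798, 0.0708]
tcp_rot: [-180.0, -0.0, 170.1]
wrist_force: [0.7, -1.2, 6.0]
opening: 0.0125
grasp_force: 30.1
```

```bash
python3 r.py
```

```text
25.4 Tz -0.056 -0.027 eff -0.044 -0.041 [ 0.4 -1.4  5.9] 170.11 0.0125
```

Emit:
send_rows(
  targets="0 0 0 0 230;0 0 0 0 190;0 0 0 0 150;0 0 0 0 80;0 0 0 0 0;0 0 0 0 0;0 0 0 0 0;0 0 -30 0 0;0 0 -70 0 0;0 0 -120 0 0;0 0 -120 0 0",
)

```text
time: 26.78
ee_pos: [0.5055, -0.0797, 0.1948]
tcp_rot: [180.0, 0.4, 170.1]
wrist_force: [0.4, 0.1, -0.1]
opening: 0.0858
grasp_force: 0.0
```

```bash
python3 -c "
from h import *
print(bot.get_obs()['q'].round(1))
i=camera('scene');cv2.imwrite('pics/s4f.png',i);cv2.imwrite('pics/s4.png',cv2.resize(i[220:360,180:320],(560,560),interpolation=2))"
```

```text
[-9.  -0.9  2.7 93.2  0.   1. ]
```

View pics/s4.png

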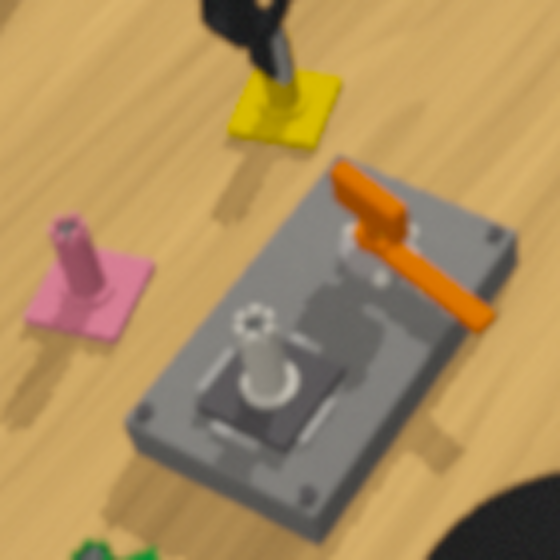

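The button is open by about a quarter turn, with the bar end at crop (480,318). The rook top is at crop (255,322), which is scene (243.8,300.5), and the tile still sits in its nest.

```bash
python3 -c "
from h import *
p=ray('scene',[243.8,300.5],.105);print(p)
print(shift([p[0],p[1],.055],183))"
```

```text
[ 0.51235949 -0.1902112   0.105     ]
(array([ -26. , -107.6,  137.4]), 'turn', np.float64(-12.9))
```

Emit:
send_rows(
  targets="-13 -54 0 -7 0;-26 -107 0 -13 0;-26 -107 0 -13 0;-26 -107 40 -13 0;-26 -107 80 -13 0;-26 -107 110 -13 0;-26 -107 127 -13 0;-26 -107 135 -13 0;-26 -107 135 -13 0;-26 -107 135 -13 0",
)

```text
time: 28.08
ee_pos: [0.5118, -0.1896, 0.0568]
tcp_rot: [-180.0, 0.1, -176.9]
wrist_force: [0.3, 1.2, -0.7]
opening: 0.0856
grasp_force: 0.0
```

```bash
python3 -c "
from h import *
i=camera('scene');cv2.imwrite('pics/s5.png',cv2.resize(i[220:360,180:320],(560,560),interpolation=2));print(bot.get_obs()['wrist_force'])"
```

```text
[0.09708193 0.13316857 0.96352843]
```

View pics/s5.png

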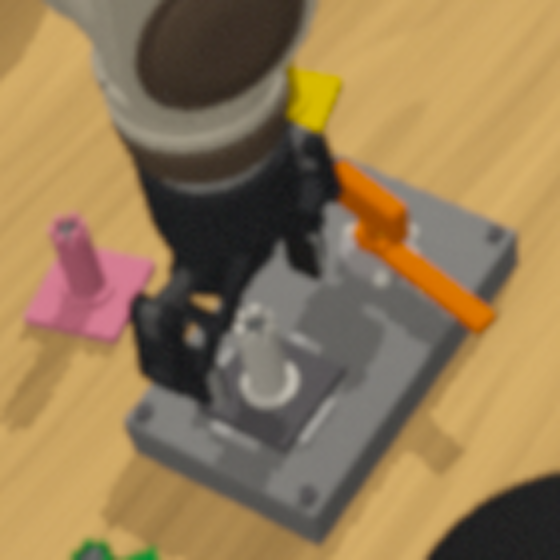

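The fingers straddle the shaft, at crop (190,350) and (305,250). Closing gently, then lifting straight up.

Emit:
send_rows(
  targets="0 0 0 0 100;0 0 0 0 150;0 0 0 0 255;0 0 0 0 255;0 0 0 0 255;0 0 0 0 255;0 0 0 0 255;0 0 0 0 255",
  newtons=35,
)

```text
time: 29.12
ee_pos: [0.5112, -0.1895, 0.0558]
tcp_rot: [-180.0, 0.0, -176.9]
wrist_force: [-1.2, -0.8, 3.1]
opening: 0.0203
grasp_force: 34.3
```

Emit:
send_rows(
  targets="0 0 -5 0 255;0 0 -12 0 255;0 0 -25 0 255;0 0 -50 0 255;0 0 -90 0 255;0 0 -120 0 255;0 0 -120 0 255",
)

```text
time: 30.0
ee_pos: [0.5123, -0.1898, 0.1789]
tcp_rot: [-179.9, 0.3, -176.9]
wrist_force: [-0.2, 1.2, -3.4]
opening: 0.0202
grasp_force: 34.5
```

```bash
python3 -c "
from h import *
i=camera('scene');cv2.imwrite('pics/s6.png',cv2.resize(i[160:360,160:320],(480,600),interpolation=2));print(bot.get_obs()['ee_pos'],shift([.5535,.260,.12],188))"
```

```text
[ 0.51171363 -0.18958536  0.17686496] (array([-65.8, 446.7,  56.6]), 'turn', np.float64(-4.9))
```

View pics/s6.png

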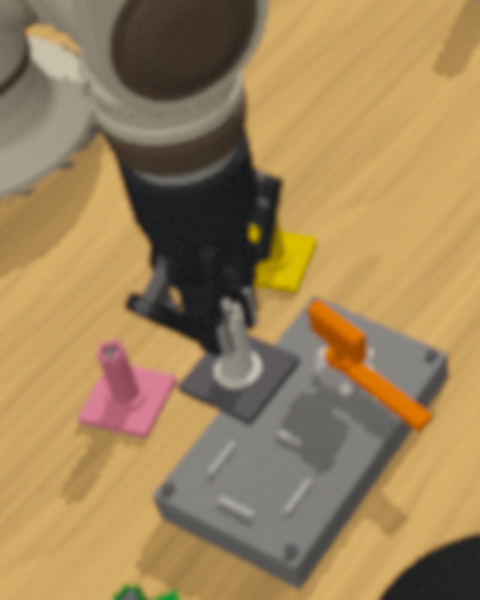

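The print hangs flat below the gripper, with the tile at crop (240,370), and the nest is empty. Carrying it to the tray.

Emit:
send_rows(
  targets="-3 20 0 0 255;-9 60 0 0 255;-16 105 0 -1 255;-22 150 0 -2 255;-30 200 0 -3 255;-37 250 0 -4 255;-45 300 0 -5 255;-52 350 0 -5 255;-60 400 0 -5 255;-64 430 0 -5 255;-66.5 446 0 -5 255;-66.5 446 0 -5 255;-66.5 446 0 -5 255;-66.5 446 30 -5 255;-66.5 446 60 -5 255;-66.5 446 90 -5 255;-66.5 446 110 -5 255;-66.5 446 120 -5 255;-66.5 446 120 -5 255;-66.5 446 120 -5 255",
)

```text
time: 32.55
ee_pos: [0.5541, 0.2595, 0.0569]
tcp_rot: [180.0, 0.1, -171.9]
wrist_force: [0.3, -0.1, -1.5]
opening: 0.0202
grasp_force: 34.5
```

```bash
python3 -c "
from h import *
i=camera('scene');cv2.imwrite('pics/s7.png',cv2.resize(i[130:270,300:480],(720,560),interpolation=2));o=bot.get_obs();print(o['ee_pos'],o['wrist_force'],o['tcp_rot'])"
```

```text
[0.55415012 0.25962362 0.05690217] [ 0.95596704  0.48412305 -0.95962393] [ 1.79970591e+02  9.23121118e-02 -1.71931520e+02]
```

View pics/s7.png

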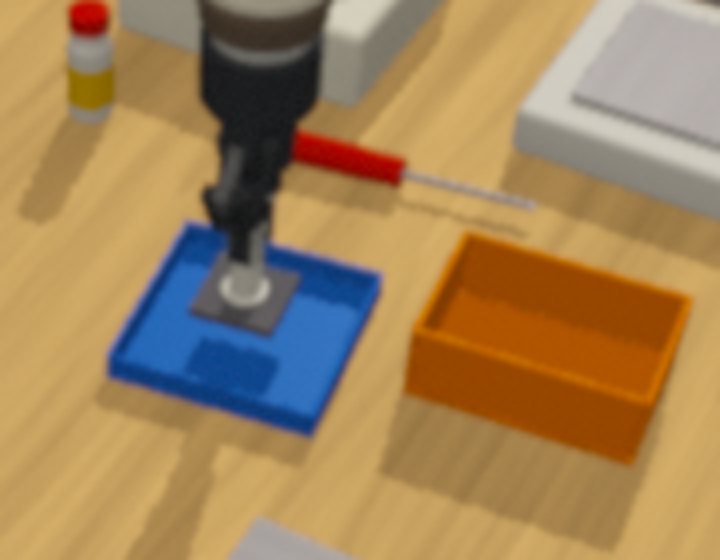

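The tile is level above the tray, at crop (245,295), well inside the walls. Lowering it slowly.

Emit:
send_rows(
  targets="0 0 8 0 255;0 0 16 0 255;0 0 22 0 255;0 0 26 0 255;0 0 29 0 255;0 0 29 0 255;0 0 29 0 255;0 0 29 0 255",
)

```text
time: 33.6
ee_pos: [0.5537, 0.2596, 0.0269]
tcp_rot: [180.0, 0.0, -171.9]
wrist_force: [0.3, -0.7, -1.2]
opening: 0.0208
grasp_force: 34.5
```

Emit:
send_rows(
  targets="0 0 0.7 0 255;0 0 1.3 0 255;0 0 1.3 0 255;0 0 1.3 0 255",
)

```text
time: 34.1
ee_pos: [0.5535, 0.2595, 0.0254]
tcp_rot: [-180.0, -0.0, -171.9]
wrist_force: [0.0, 0.2, -2.0]
opening: 0.021
grasp_force: 34.5
```

Emit:
send_rows(
  targets="0 0 0.5 0 255;0 0 1 0 255;0 0 1 0 255;0 0 1 0 255",
)

```text
time: 34.6
ee_pos: [0.5537, 0.2595, 0.0248]
tcp_rot: [180.0, 0.0, -171.9]
wrist_force: [-2.8, -1.9, 4.7]
opening: 0.0211
grasp_force: 35.1
```

```bash
python3 r.py
```

```text
34.7 Tz 0.042 -0.014 eff 0.01 0.01 [-1.3 -3.2  5.9] -171.92 0.0204
```

Contact at the expected height (about 6 N up). Releasing and backing off.

Emit:
send_rows(
  targets="0 0 0 0 230;0 0 0 0 210;0 0 0 0 180;0 0 0 0 140;0 0 0 0 80;0 0 0 0 0;0 0 0 0 0;0 0 0 0 0;0 0 -15 0 0;0 0 -40 0 0;0 0 -80 0 0;0 0 -130 0 0;0 0 -170 0 0;-60 -60 -170 0 0;-110 -110 -170 0 0;-160 -160 -170 0 0;-160 -160 -170 0 0;-160 -160 -170 0 0",
)

```text
time: 36.95
ee_pos: [0.736, 0.1212, 0.1929]
tcp_rot: [-180.0, -0.1, -172.1]
wrist_force: [-0.7, 0.1, 0.0]
opening: 0.0852
grasp_force: 0.0
```

```bash
python3 -c "
from h import *
i=camera('scene');cv2.imwrite('pics/s8.png',i)"
```

```text
(no output)
```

View pics/s8.png

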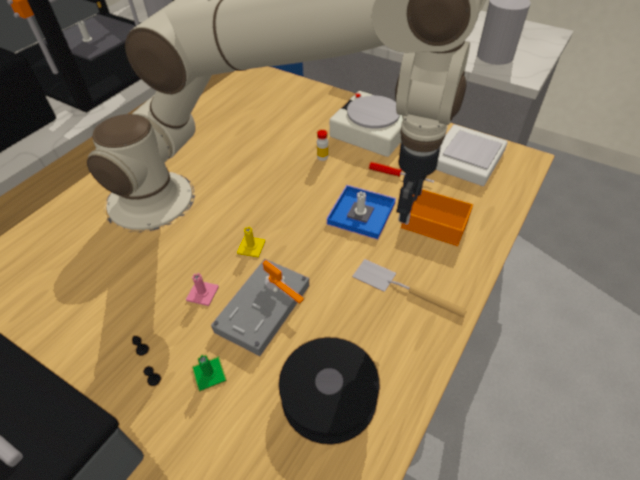

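The rook stands upright in the tray at (361,207), the bar is open, and everything else is in its place. The gripper is clear in the air.

```bash
python3 -c "
from workcell import ticket
print(ticket.job_done())"
```

```text
the job is handed in; nothing more can be done
None
```

I rocked the button free (highest torque read about 0.22 N m), swung it open to about 1.3 rad, set the white rook's tile down flat in the blue tray and let go, then handed the job in at about 37 s with the other things where they were.

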